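Fit the stock cart's wheel onto its five-stud hub

ROBOT

A 6-joint arm with a two-finger parallel gripper is mounted at the origin on the work surface. World frame = base frame: x ahead of the robot, y to its left, z up, the work surface at z = 0. Lengths are in m, angles in rad, forces in N, time in s.
With the tool pointing down it reaches from about 0.375 to 0.9 m from the base axis. Payload 3.1 kg.
Tool frame: the origin (TCP) lies at the very end of the fingers, on their centre line; the grasp point (between the pads) lies 19 mm behind it; x points along the fingers, y is the direction in which the jaws open and shut, and the axes are right-handed (so a half turn about x gives the same grasp; the last joint's range is limited). The gripper opens to 85 mm and grips with 20 to 120 N. Pads are 22 mm wide; open, the fingers measure 114 mm over their backs; the gripper's body (76 mm by 85 mm) begins 54 mm behind the grasp point. The pads swing forward as they close: fully open they stand 13 mm farther back than shut.
Start: joints at [0.952, 0.527, 1.433, -0, 1.181, -0.178], TCP at [0.267, 0.565, 0.231] pointing down, gripper open.
Joint ranges: [-3.08, 3.08], [-0.75, 2.2], [0.22, 2.44], [-1.43, 4.57], [0, 2.65], [-2.85, 2.85]. Speed limits (rad/s): [2.79, 2.79, 3.14, 3.14, 3.14, 3.14].

INTERFACE

Orientations are given as [roll, pitch, yaw] about the fixed x, y, z axes, in that order (R = Rz(yaw) Ry(pitch) Rx(roll)).
In Python, from workcell import * gives the robot as it stands.
- The arm moves only by the shell command python3 -m handwheel 'ROWS' [FORCE]. ROWS is text: rows parted by semicolons, each of 7 numbers parted by spaces: the turn, a rotation vector about the tool's x, y, z in units of 5 degrees (1.0 is 5 degrees), then the shift along the tool's x, y, z in units of 40 mm (1.0 is 40 mm), then the opening, from 0 (shut) to 1 (fully open). A call has 1 to 20 rows; each row is the pose to reach, as a shift and turn from the pose measured when the call began, along the tool's axes at that moment; what a row does not reach only later rows make up. A row lasts 1/12 s, in which the tool goes at most 41.7 mm and 7.16 degrees, less where a joint would pass 70% of its speed; a pose out of reach is approached as far as the arm can. A call with a gripper value outside its range is refused whole. The fingers move at their own pace and stop on an object; FORCE is the grip in N (left out, the last holds). Time passes only in rows, so rows that repeat a pose let the fingers close. It gives the time, the measured TCP pose, the force and the opening at its end, in the units of the state.
- get_state(): the state, without advancing time (a new reading comes with each control period).
- snapshot(name): name is "side" or "top"; returns a dict with "image" (384x512x3 uint8, red, green, blue), "camera_matrix" (3x3 intrinsics, pixels), "k1" (the pictures are not rectified: a ray, as slopes to the right and down, at radius r is drawn at 1 + k1 r^2 times it, then the intrinsics apply), "xyz" and "attitude" of the camera in the world. Camera axes: x right, y down, z forward; pixel columns grow to the right and rows downward; lengths in m; the calibration is good to about 2 mm. A picture is of the moment at which its call begins. There is no depth.
- sign_off(): hands the job in, once; it reports no verdict.
The state is a dict: "time": time; "qpos": joint angles; "qd": joint speeds; "joint_torque": joint torques, N m; "eef_pos": TCP position; "tool_rot": TCP orientation; "wrist_force": force on the tool from outside, world axes, zero at the start; "moment": the same for the moment, N m; "width": finger opening in m.
Only numpy, scipy, OpenCV 4.12 (cv2) and the standard library are available. Lean on these libraries where they do the work, as an engineer would, in place of code of your own. Each camera call takes 0.05 s, during which the arm holds its last target.

TASK

Put the loose stock-cart wheel onto the cart's hub: set its centre bore over the spigot, turn the wheel until all five holes line up with the studs, and slide it on fully home, flat against the hub flange, then let go. Feel for the studs gently, never forcing the wheel down or sideways on the hub or studs (a light push is enough; never over 60 N), and do not disturb the goods and tools on the counter.

Things in the scene. Friction and masses are not known exactly. Their poses are not given: they have to be found in the camera images.
- wheel_mid (a point): Loose wheel, flat on the counter: black tyre 150 mm across, 36 mm thick; at its middle a dark round barrel 36 mm across, to be gripped from above, its top 72 mm over the tyre's underside. About 0.6 kg. Point on the axis, 36 mm above the tyre's underside (half of the whole height, level with the tyre's top); z is the axis, up. Round the barrel it is free out to 58 mm from the axis, down to the disc.
- wheel_disc (a point): Centre of the underside of the wheel's steel disc (10 mm thick), 26 mm below wheel_mid; the tyre reaches 10 mm lower. A bore 23 mm wide runs along the axis right through disc and barrel. Five round holes 13 mm wide go through the disc, 72 degrees apart on a circle of 40 mm radius, one of them along this frame's +x.
- hub_face (a point): Fixed hub looking up, on a blue tube frame 180 x 135 mm. Point: centre of the top face of its steel flange (104 mm across), 70 mm above the counter; z is the hub's axis, up; x, y follow the frame, not the studs. Wheel home: disc's underside flat on this face, wheel_mid 26 mm above this point; resting on the stud tips: 42 mm above it. The brake holds the hub: it does not turn under light forces.
- spigot_tip (a point): Top centre of the spigot: 21 mm across, 30 mm high above the flange, top 6 mm tapering to 13 mm. Round it five studs, 10 mm across, 16 mm high (top 2.5 mm tapering to 6 mm), 72 degrees apart on a circle of 40 mm radius. Their turned angle varies and is not reported by any frame: find it by sight or feel; a turn of 72 degrees always meets it. Play all round: studs 1.5 mm, spigot 1 mm.
- sauce: Bystander, leave alone: brown sauce bottle, 64 mm across, 190 mm tall; origin at the centre of its underside.
- jar: Bystander, leave alone: jar, 72 mm across, 90 mm tall; origin at the centre of its underside.
- tall_can: Bystander, leave alone: tall food can, 68 mm across, 110 mm tall; origin at the centre of its underside.
- noodle_tub: Bystander, leave alone: instant-noodle tub, 96 mm across its top, 75 mm tall; origin at the centre of its underside.
- low_tin: Bystander, leave alone: low fish tin, 64 mm across, 35 mm tall, between wheel and cart; origin at the centre of its underside.
- spanner: Bystander, leave alone: spanner, 180 mm long, lying flat between wheel and cart; origin at the centre of its underside.
- tape_roll: Bystander, leave alone: roll of tape, 90 mm across, 24 mm tall; origin at the centre of its underside.

How it is judged:
By the outcome, as a careful person would: the job done as asked, in the order asked, and still so for the second after the job is handed in, with the robot touching nothing.
It also fails if it takes over 64 s, if anything falls off the work surface, if the arm or the gripper's body presses on something with over 40 N, if the wrist force passes 120 N, or if a joint passes its speed limit or range.

## Working session

There is one attempt and no reset: what is moved stays moved. The work goes in short steps, Python scripts to look and compute and a shell command to move; the robot and the scene stay as the last step left them, time stands still between calls to the robot, and variables do not carry over. Pictures are saved under pics/ and viewed, and the job is handed in when it is done.

```bash
ls; mkdir -p pics; python3 - <<'E'
from workcell import *
import cv2
s=get_state();print(s)
for n in("side","top"):
    d=snapshot(n);cv2.imwrite(f"pics/{n}0.png",d["image"][:,:,::-1]);print(n,d["camera_matrix"],d["k1"],d["xyz"],d["attitude"])
E
```

```text
pics
{'time': 0.0, 'qpos': array([ 9.51498734e-01,  5.28473201e-01,  1.43388725e+00, -2.22422624e-06,
        1.18140946e+00, -1.78518863e-01]), 'qd': array([-0.00010441, -0.00034086,  0.00018094, -0.00126321, -0.00011033,
       -0.00176981]), 'joint_torque': array([ 9.59402678e-05, -4.42354345e+01, -1.78024417e+01, -2.19743856e-04,
        8.71013763e-03,  1.82812801e-05]), 'eef_pos': array([0.26621753, 0.56468113, 0.23033409]), 'tool_rot': array([-1.74837093,  1.56861907, -2.18914882]), 'wrist_force': array([-0.54900445, -0.06198695, -0.56138398]), 'moment': array([-0.01076631, -0.02133896,  0.03873094]), 'width': 0.08526440892165704}
side [[401.12212025   0.         256.81505813]
 [  0.         401.12212025 194.42598987]
 [  0.           0.           1.        ]] 0.03671316097355195 [ 0.00714051 -0.59991393  0.75430743] [-2.20651992 -0.00842759 -0.69490229]
top [[459.78914326   0.         246.72027965]
 [  0.         459.78914326 194.44430524]
 [  0.           0.           1.        ]] -0.0544790238348333 [0.49992567 0.09966959 1.34122807] [-3.09327956 -0.01049587 -1.59936663]
```

View pics/side0.png

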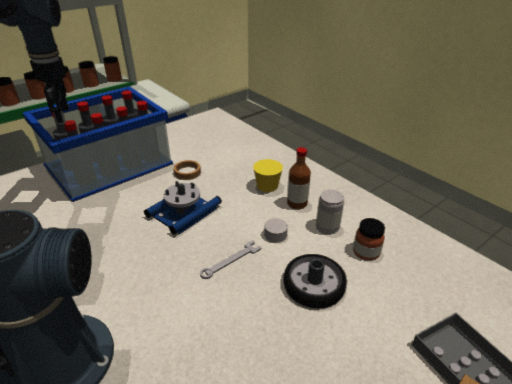

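View pics/top0.png

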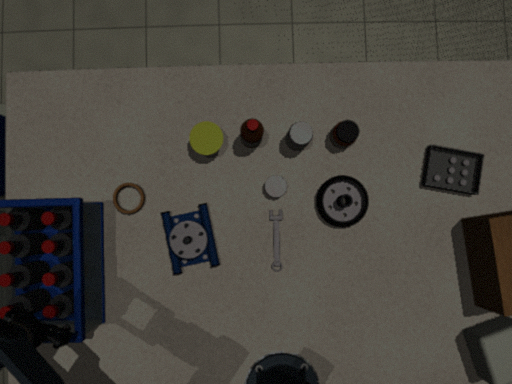

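The side view shows the wheel at about (315,280) and the hub at (182,197). In the top view they are at about (342,201) and (188,240). I'll zoom in and set up the projection helpers.

```bash
cat > h.py <<'E'
import numpy as np, cv2
from scipy.spatial.transform import Rotation as Ro
from workcell import *
def cam(d):
    return np.array(d["camera_matrix"]),d["k1"],np.array(d["xyz"]),Ro.from_euler('xyz',d["attitude"]).as_matrix()
def proj(d,P):
    K,k,t,R=cam(d);p=(np.atleast_2d(P)-t)@R
    s=p[:,:2]/p[:,2:];r2=(s**2).sum(1,keepdims=True);s=s*(1+k*r2)
    return s*[K[0,0],K[1,1]]+[K[0,2],K[1,2]]
def ray(d,uv):
    K,k,t,R=cam(d);uv=np.atleast_2d(uv).astype(float)
    sd=(uv-[K[0,2],K[1,2]])/[K[0,0],K[1,1]];s=sd.copy()
    for _ in range(20): s=sd/(1+k*(s**2).sum(1,keepdims=True))
    return t,np.c_[s,np.ones(len(s))]@R.T
def plane(d,uv,z):
    t,v=ray(d,uv);return t+v*((z-t[2])/v[:,2:])
def crop(d,c,h,f,name):
    u,v=c;im=d["image"][max(0,v-h):v+h,max(0,u-h):u+h,::-1]
    cv2.imwrite(name,cv2.resize(im,None,fx=f,fy=f,interpolation=cv2.INTER_CUBIC))
def rectify(d,x,y,z,half,n,name,draw=None):
    """orthophoto of plane z: columns = -y world... cols=x, rows=-y"""
    g=np.linspace(-half,half,n);X,Y=np.meshgrid(x+g,y-g)
    P=np.c_[X.ravel(),Y.ravel(),np.full(n*n,z)];m=proj(d,P).astype(np.float32).reshape(n,n,2)
    o=cv2.remap(d["image"],m[:,:,0],m[:,:,1],cv2.INTER_CUBIC)
    if name: cv2.imwrite(name,o[:,:,::-1])
    return o
E
python3 - <<'E'
from h import *
T=snapshot("top");S=snapshot("side")
import pickle;pickle.dump((T,S),open("s0.pkl","wb"))
w=plane(T,[[342,201]],0.03)[0];hb=plane(T,[[188,240]],0.07)[0]
print(w,hb,plane(S,[[315,280]],0.03),plane(S,[[182,197]],0.07))
a=rectify(T,w[0],w[1],.02,.09,380,None);b=rectify(S,w[0],w[1],.02,.09,380,None)
cv2.imwrite("pics/w1.png",np.hstack([a,b])[:,:,::-1])
a=rectify(T,hb[0],hb[1],.07,.09,380,None);b=rectify(S,hb[0],hb[1],.07,.09,380,None)
cv2.imwrite("pics/hb1.png",np.hstack([a,b])[:,:,::-1])
E
```

```text
[ 0.53644046 -0.18837191  0.03      ] [0.43991593 0.24989853 0.07      ] [[ 0.52911759 -0.19760832  0.03      ]] [[0.43288751 0.23335374 0.07      ]]
```

View pics/w1.png

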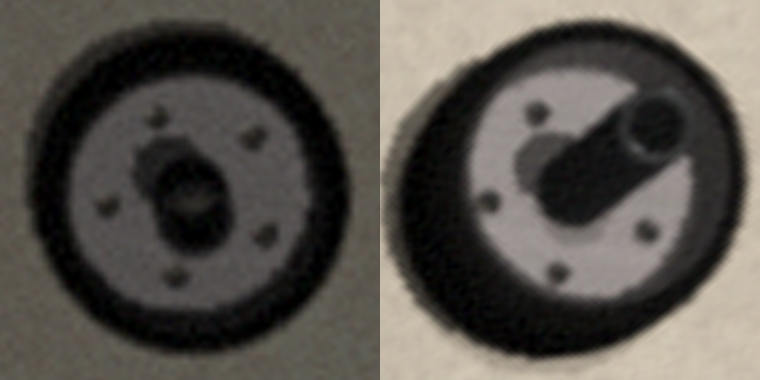

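View pics/hb1.png

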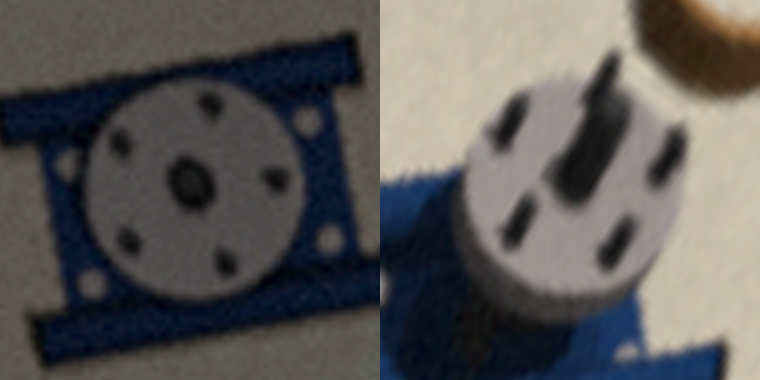

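Both are clear: five holes and five studs in each view. Next I'll fit them precisely.

```bash
cat > fit.py <<'E'
from h import *
import pickle
from scipy.optimize import least_squares
T,S=pickle.load(open("s0.pkl","rb"))
def tow(px,c,half,n): return np.array([c[0]-half+2*half*px[0]/(n-1), c[1]+half-2*half*px[1]/(n-1)])
def blobs(d,c,z,lab,rmin=.028,rmax=.048):
    n=600;half=.09
    o=rectify(d,c[0],c[1],z,half,n,None);g=cv2.GaussianBlur(o,(0,0),3).max(2).astype(float)
    yy,xx=np.mgrid[:n,:n];X=c[0]-half+2*half*xx/(n-1);Y=c[1]+half-2*half*yy/(n-1)
    r=np.hypot(X-c[0],Y-c[1]);ring=(r>rmin)&(r<rmax)
    bright=np.percentile(g[ring],80);dark=np.percentile(g[ring],2)
    m=(ring&(g<(bright+dark)/2)).astype(np.uint8)
    nn,l,st,ce=cv2.connectedComponentsWithStats(m)
    return [ (tow(ce[i],c,half,n),st[i,4]) for i in range(1,nn) if st[i,4]>80]
def fitpent(P):
    def f(p):
        k=[]
        for q in P:
            a=np.arctan2(q[1]-p[1],q[0]-p[0]);j=np.round((a-p[2])/(2*np.pi/5));t=p[2]+j*2*np.pi/5
            k+=[p[0]+.04*np.cos(t)-q[0],p[1]+.04*np.sin(t)-q[1]]
        return np.array(k)
    best=None
    for a0 in np.linspace(0,1.2,7):
        r=least_squares(f,[*np.mean(P,0),a0])
        if best is None or r.cost<best.cost:best=r
    return best.x[:2],np.degrees(best.x[2])%72,np.sqrt(2*best.cost/len(P))
E
python3 - <<'E'
from fit import *
for n,d in(("top",T),("side",S)):
    for lab,z,c in(("wheel",.02,(.536,-.19)),("hub",.078,(.437,.249))):
        for _ in range(3):
            if n=="side" and _==0 and lab=="hub": c=(.437,.245)
            b=blobs(d,c,z,lab)
            P=np.array([q for q,a in b if a<1500]) 
            if len(P)<4: break
            x,a,e=fitpent(P);c=x
        print(n,lab,[(np.round(q*1e3,1).tolist(),int(s)) for q,s in b]);
        if len(P)>=4: print("   ",np.round(x*1e3,1),a,e*1e3)
E
```

```text
top wheel [([521.7, -154.9], 863), ([567.1, -164.3], 1095), ([515.4, -172.2], 1429), ([497.9, -196.9], 946), ([573.0, -210.4], 1101), ([538.1, -218.0], 896), ([530.1, -230.4], 1052)]
    [ 538.2 -191.8] 46.94054796216089 8.412208370518465
top hub [([450.3, 289.2], 1308), ([407.5, 270.6], 1228), ([480.9, 253.8], 1265), ([411.7, 224.3], 1171), ([457.3, 214.0], 1161)]
    [441.6 250.4] 5.182671767464316 0.40680092925393346
side wheel [([521.1, -152.5], 755), ([558.0, -167.9], 10032), ([505.8, -216.2], 3622), ([573.0, -208.4], 662), ([530.8, -228.5], 612)]
side hub [([452.1, 278.3], 4552), ([406.5, 270.7], 2560), ([478.3, 250.9], 1938), ([409.5, 221.8], 1928), ([456.7, 214.2], 2647)]
```

```bash
cat > circ.py <<'E'
from fit import *
def circ(d,c,z,r0,lo,hi,sign,name="",sm=2):
    # radial edge of circle: sign +1 = bright inside -> dark outside ; returns robust circle fit
    n=720;half=.1
    g=cv2.GaussianBlur(rectify(d,c[0],c[1],z,half,n,None),(0,0),sm).mean(2).astype(np.float32)
    pts=[]
    for th in np.radians(np.arange(0,360,3)):
        rr=np.arange(lo,hi,.00025);x=(c[0]+rr*np.cos(th)-c[0]+half)/(2*half)*(n-1);y=(half-rr*np.sin(th))/(2*half)*(n-1)
        v=cv2.remap(g,x[None].astype(np.float32),y[None].astype(np.float32),cv2.INTER_LINEAR)[0]
        dv=-np.gradient(v)*sign;i=dv.argmax();pts.append([c[0]+rr[i]*np.cos(th),c[1]+rr[i]*np.sin(th)])
    P=np.array(pts)
    r=least_squares(lambda p:np.hypot(P[:,0]-p[0],P[:,1]-p[1])-p[2],[*c,r0],loss="soft_l1",f_scale=.0005)
    res=np.abs(r.fun);return r.x*1e3,np.median(res)*1e3
E
python3 - <<'E'
from circ import *
print(fitpent(np.array([(521.7,-154.9),(567.1,-164.3),(573,-210.4),(530.1,-230.4),(497.9,-196.9)])/1e3))
print(fitpent(np.array([(521.1,-152.5),(573,-208.4),(530.8,-228.5)])/1e3))
print(fitpent(np.array([(406.5,270.7),(478.3,250.9),(409.5,221.8),(456.7,214.2)])/1e3))
for n,d in(("top",T),("side",S)):
    print(n,"flange",circ(d,(.44,.249),.07,.052,.044,.06,1))
    print(n,"disc",circ(d,(.537,-.19),.02,.057,.048,.066,1))
    print(n,"tyre top",circ(d,(.537,-.19),.03,.075,.066,.086,-1))
E
```

```text
(array([ 0.53796, -0.19138]), np.float64(42.979952796600735), np.float64(0.0005133697078575292))
(array([ 0.53813289, -0.18900664]), np.float64(43.13724979151558), np.float64(0.0002640231635934845))
(array([0.44003022, 0.24913656]), np.float64(4.819337316551558), np.float64(0.0017914948254355919))
top flange (array([442.24106741, 250.35351873,  52.09862307]), np.float64(0.4814362656339194))
top disc (array([ 535.86106844, -190.23545755,   56.52793999]), np.float64(0.9066839170824327))
top tyre top (array([ 534.93903263, -185.43487296,   77.22403475]), np.float64(1.7357623569031824))
side flange (array([440.29678755, 248.78677206,  48.89573367]), np.float64(1.56455369867688))
side disc (array([ 540.44802953, -185.30169497,   53.78169592]), np.float64(0.795958189871996))
side tyre top (array([ 533.82470139, -190.56306423,   77.55400166]), np.float64(1.9920501275914466))
```

```bash
cat >> h.py <<'E'
def goal(p,dyaw=0,level=True,s=None):
    s=s or get_state();R=Ro.from_euler('xyz',s["tool_rot"]).as_matrix()
    G=R
    if level:
        y=R[:,1].copy();y[2]=0;y/=np.linalg.norm(y);x=np.array([0,0,-1.]);G=np.c_[x,y,np.cross(x,y)]
    G=Ro.from_euler('z',dyaw,degrees=True).as_matrix()@G
    rv=np.degrees(Ro.from_matrix(R.T@G).as_rotvec())/5
    sh=R.T@(np.array(p)-s["eef_pos"])/.04
    print("rows:",np.round(rv,3),np.round(sh,3))
def st():
    s=get_state();R=Ro.from_euler('xyz',s["tool_rot"]).as_matrix()
    print("t",round(s["time"],2),"p",np.round(s["eef_pos"]*1e3,1),"jaw",np.round(np.degrees(np.arctan2(R[1,1],R[0,1])),2),"x",np.round(R[:,0],4),"F",np.round(s["wrist_force"],1),"M",np.round(s["moment"],2),"w",round(s["width"]*1e3,1),"q",np.round(s["qpos"],2))
E
python3 - <<'E'
from h import *
st()
goal((.267,.565,.30));goal((.538,-.1905,.20))
E
```

```text
t 0.2 p [266.4 564.9 230.7] jaw 64.74 x [-8.0e-04 -1.1e-03 -1.0e+00] F [-0.5  0.1 -0.3] M [0.01 0.02 0.04] w 85.1 q [ 0.95  0.53  1.43  0.    1.18 -0.18]
rows: [-0.    -0.003  0.016] [-1.733  0.007  0.013]
rows: [-0.    -0.003  0.016] [  0.783 -14.181  14.199]
```

```bash
python3 -m handwheel '0 0 0 -2 0 0 0.6; 0 0 0 -2 0 0 0.6;0 0 0 -2 0 0 0.6; 0 0 0.016 -2 -14.18 14.2 0.6;0 0 0.016 -2 -14.18 14.2 0.6;0 0 0.016 -2 -14.18 14.2 0.6;0 0 0.016 -2 -14.18 14.2 0.6;0 0 0.016 -2 -14.18 14.2 0.6;0 0 0.016 -2 -14.18 14.2 0.6;0 0 0.016 -2 -14.18 14.2 0.6;0 0 0.016 -2 -14.18 14.2 0.6;0 0 0.016 -2 -14.18 14.2 0.6;0 0 0.016 -2 -14.18 14.2 0.6;0 0 0.016 -2 -14.18 14.2 0.6;0 0 0.016 -2 -14.18 14.2 0.6;0 0 0.016 -2 -14.18 14.2 0.6;0 0 0.016 -2 -14.18 14.2 0.6;0 0 0.016 -2 -14.18 14.2 0.6;0 0 0.016 -2 -14.18 14.2 0.6;0 0 0.016 -2 -14.18 14.2 0.6' 40; python3 - <<'E'
from h import *
st();goal((.538,-.1905,.20))
E
```

```text
time: 1.87
eef_pos: [0.5064, -0.1036, 0.3112]
tool_rot: [1.614, 1.571, 1.173]
wrist_force: [0.3, -0.4, 0.6]
width: 0.0513
t 1.87 p [ 506.4 -103.6  311.2] jaw 64.71 x [ 1.e-04  2.e-04 -1.e+00] F [ 0.3 -0.4  0.6] M [ 0.04 -0.04 -0.01] w 51.3 q [-0.42  0.29  1.6   0.    1.26 -1.55]
rows: [ 0.    -0.    -0.003] [ 2.779 -1.626  1.642]
```

```bash
python3 -m handwheel '0 0 0 2 -1.626 1.642 0.6;0 0 0 2.5 -1.626 1.642 0.6;0 0 0 3.5 -1.626 1.642 0.6;0 0 0 4.5 -1.626 1.642 0.6;0 0 0 4.78 -1.626 1.642 0.6;0 0 0 4.78 -1.626 1.642 0.6;0 0 0 4.78 -1.626 1.642 0.6;0 0 0 4.78 -1.626 1.642 0.6'; python3 - <<'E'
from h import *
st();goal((.538,-.1905,.03))
T=snapshot("top");S=snapshot("side")
crop(T,(342,201),50,7,"pics/t2.png");crop(S,(315,270),50,7,"pics/s2.png")
E
```

```text
time: 2.53
eef_pos: [0.5377, -0.1904, 0.1192]
tool_rot: [2.861, 1.569, 2.419]
wrist_force: [-0.2, -0.3, 0.5]
width: 0.0511
t 2.53 p [ 537.7 -190.4  119.2] jaw 64.69 x [-0.0014  0.0013 -1.    ] F [-0.2 -0.3  0.5] M [ 0.   -0.01 -0.  ] w 51.1 q [-0.54  0.61  1.67  0.    0.87 -1.67]
rows: [ 0.    -0.021 -0.006] [ 2.23  -0.     0.012]
```

View pics/s2.png

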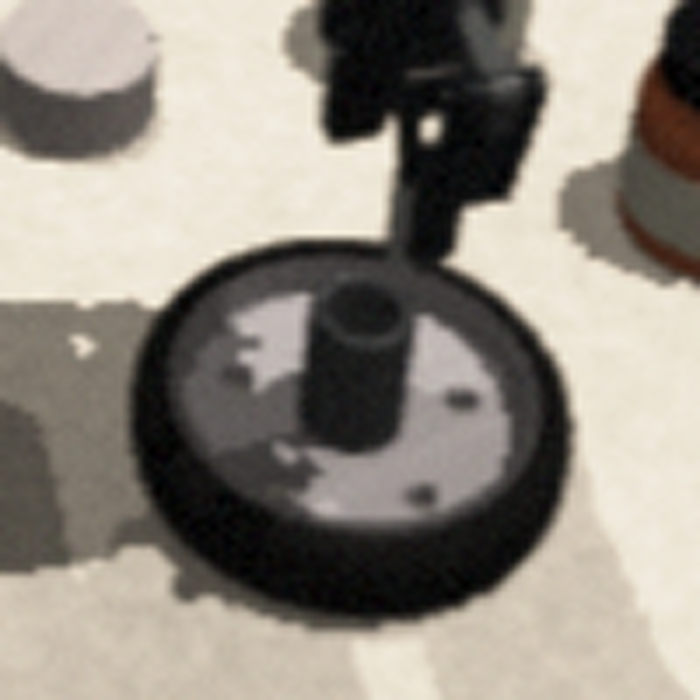

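View pics/t2.png

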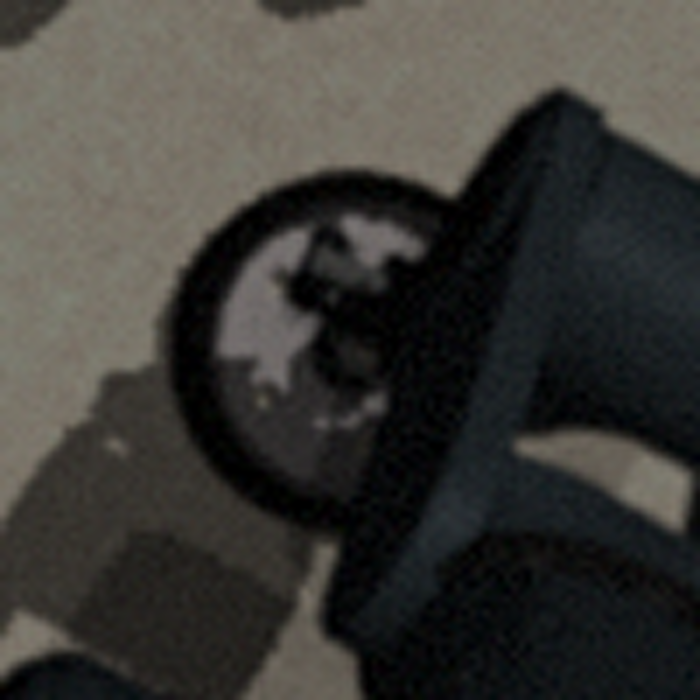

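```bash
python3 - <<'E'
from h import *
s=get_state();R=Ro.from_euler('xyz',s["tool_rot"]).as_matrix();p=s["eef_pos"]
T=snapshot("top");S=snapshot("side")
pts=[p,p+R[:,1]*.0256,p-R[:,1]*.0256,p+R[:,1]*.0256-.04*R[:,0],p-R[:,1]*.0256-.04*R[:,0],[.538,-.1905,.072],[.538,-.1905,.02]]
for n,d in(("t3",T),("s3",S)):
    im=d["image"][:,:,::-1].copy();f=6;q=proj(d,pts);c=np.round(q[0]).astype(int);h=48
    crop(d,c,h,f,f"pics/{n}.png");im=cv2.imread(f"pics/{n}.png")
    for i,u in enumerate(q):
        x=(u-(c-h)+.5)*f
        cv2.circle(im,tuple(int(a) for a in x),4,[(0,0,255),(0,255,0),(255,0,0),(0,255,255),(255,255,0),(255,0,255),(255,128,0)][i],-1)
    cv2.imwrite(f"pics/{n}.png",im)
a=cv2.imread("pics/t3.png");b=cv2.imread("pics/s3.png");cv2.imwrite("pics/ts3.png",cv2.resize(np.hstack([a,b]),(800,400)))
E
```

```text
(no output)
```

View pics/ts3.png

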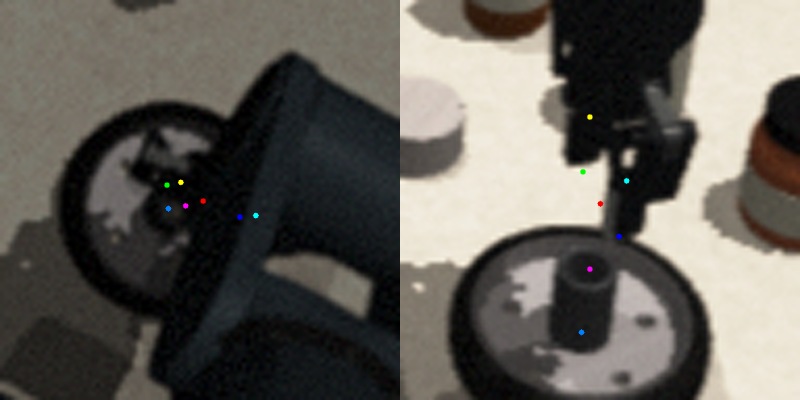

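The projected TCP and fingers straddle the barrel's axis in both views, so I'll descend and grip.

```bash
python3 -m handwheel '0 0 0 0.6 0 0 0.6;0 0 0 1.2 0 0.01 0.6;0 -0.02 0 1.7 0 0.01 0.6;0 -0.02 0 2.1 0 0.01 0.6;0 -0.02 0 2.23 0 0.01 0.6;0 -0.02 0 2.23 0 0.01 0.6;0 -0.02 0 2.23 0 0.01 0.6'; python3 -c "
from h import *
st()"
```

```text
time: 3.32
eef_pos: [0.5408, -0.1914, 0.0341]
tool_rot: [-0.036, 1.563, -0.477]
wrist_force: [0.2, -0.8, 0.1]
width: 0.051
t 3.32 p [ 540.8 -191.4   34.1] jaw 64.77 x [ 0.0072 -0.0037 -1.    ] F [ 0.2 -0.8  0.1] M [-0.06 -0.02 -0.  ] w 51.0 q [-0.54  0.75  1.71  0.    0.68 -1.67]
```

```bash
python3 -c "
from h import *
st();goal((.538,-.1905,.03))"; python3 -m handwheel '0 0.08 0.02 0.1 -0.01 -0.06 0.6;0 0.08 0.02 0.1 -0.01 -0.06 0.6;0 0.08 0.02 0.1 -0.01 -0.06 0.6'; python3 -c "
from h import *
st();goal((.538,-.1905,.03))"
```

```text
t 3.32 p [ 540.8 -191.4   34.1] jaw 64.77 x [ 0.0072 -0.0037 -1.    ] F [ 0.2 -0.8  0.1] M [-0.06 -0.02 -0.  ] w 51.0 q [-0.54  0.75  1.71  0.    0.68 -1.67]
rows: [0.    0.093 0.003] [ 0.101 -0.01  -0.073]
time: 3.57
eef_pos: [0.5389, -0.191, 0.031]
tool_rot: [0.453, 1.568, 0.013]
wrist_force: [0.3, 0.6, 0.0]
width: 0.051
t 3.57 p [ 538.9 -191.    31. ] jaw 64.77 x [ 0.003  0.    -1.   ] F [0.3 0.6 0. ] M [0.01 0.03 0.04] w 51.0 q [-0.54  0.75  1.71  0.    0.68 -1.67]
rows: [-0.     0.031 -0.015] [ 0.024  0.001 -0.027]
```

```bash
python3 -m handwheel '0 0.03 0 0.02 0 -0.02 0;0 0.03 0 0.02 0 -0.02 0;0 0.03 0 0.02 0 -0.02 0;0 0.03 0 0.02 0 -0.02 0;0 0.03 0 0.02 0 -0.02 0;0 0.03 0 0.02 0 -0.02 0;0 0.03 0 0.02 0 -0.02 0;0 0.03 0 0.02 0 -0.02 0' 50; python3 -c "
from h import *
st()"
```

```text
time: 4.23
eef_pos: [0.5386, -0.1906, 0.0311]
tool_rot: [0.928, 1.569, 0.488]
wrist_force: [-0.4, 2.1, 5.5]
width: 0.0362
t 4.23 p [ 538.6 -190.6   31.1] jaw 64.76 x [ 1.7e-03  9.0e-04 -1.0e+00] F [-0.4  2.1  5.5] M [ 0.19  0.02 -0.03] w 36.2 q [-0.54  0.75  1.71  0.    0.68 -1.67]
```

```bash
python3 -m handwheel '0 0 0 -0.2 0 0 0;0 0 0 -0.5 0 0 0;0 0 0 -1.2 0 0 0;0 0 0 -2 0 0 0;0 0 0 -3 0 0 0;0 0 0 -3.5 0 0 0;0 0 0 -3.5 0 0 0;0 0 0 -3.5 0 0 0' 50; python3 -c "
from h import *
st();goal((.441,.250,.175),34)"
```

```text
time: 4.9
eef_pos: [0.5383, -0.1907, 0.1719]
tool_rot: [0.428, 1.568, -0.013]
wrist_force: [-0.2, 0.2, -6.8]
width: 0.0358
t 4.9 p [ 538.3 -190.7  171.9] jaw 64.76 x [ 0.0031 -0.     -1.    ] F [-0.2  0.2 -6.8] M [ 0.    0.05 -0.02] w 35.8 q [-0.54  0.53  1.63  0.    0.98 -1.67]
rows: [-6.8e+00  3.5e-02 -5.0e-03] [-0.086  8.929 -6.898]
```

```bash
python3 -m handwheel '-0.2 0 0 -0.05 0.3 -0.23 0;-0.6 0.01 0 -0.09 0.8 -0.62 0;-1.1 0.02 0 -0.09 1.45 -1.12 0;-1.6 0.035 0 -0.09 2.1 -1.62 0;-2.1 0.035 0 -0.09 2.75 -2.13 0;-2.6 0.035 0 -0.09 3.4 -2.63 0;-3.1 0.035 0 -0.09 4.05 -3.13 0;-3.6 0.035 0 -0.09 4.7 -3.63 0;-4.1 0.035 0 -0.09 5.35 -4.13 0;-4.6 0.035 0 -0.09 6 -4.64 0;-5.1 0.035 0 -0.09 6.65 -5.14 0;-5.6 0.035 0 -0.09 7.3 -5.64 0;-6.1 0.035 0 -0.09 7.95 -6.14 0;-6.5 0.035 0 -0.09 8.5 -6.57 0;-6.7 0.035 0 -0.09 8.8 -6.8 0;-6.8 0.035 0 -0.09 8.93 -6.9 0;-6.8 0.035 0 -0.09 8.93 -6.9 0;-6.8 0.035 0 -0.09 8.93 -6.9 0;-6.8 0.035 0 -0.09 8.93 -6.9 0;-6.8 0.035 0 -0.09 8.93 -6.9 0' 50; python3 -c "
from h import *
st();goal((.441,.250,.175),0)
T=snapshot('top');S=snapshot('side')
import pickle;pickle.dump((T,S),open('s1.pkl','wb'))
q=proj(T,[[.441,.25,.13]])[0].astype(int);crop(T,q,45,9,'pics/t4.png');print(q)
q=proj(S,[[.441,.25,.11]])[0].astype(int);crop(S,q,45,9,'pics/s4.png');print(q)
"
```

```text
time: 6.57
eef_pos: [0.441, 0.2488, 0.1747]
tool_rot: [-3.024, 1.57, -2.873]
wrist_force: [-0.2, 0.5, -7.2]
width: 0.036
t 6.57 p [441.  248.8 174.7] jaw 98.65 x [-1.e-03 -3.e-04 -1.e+00] F [-0.2  0.5 -7.2] M [-0.03 -0.07 -0.05] w 36.0 q [ 0.29  0.45  1.78  0.    0.91 -1.43]
rows: [-0.    -0.012  0.001] [-0.007  0.028  0.005]
[185 240]
[179 181]
```

View pics/t4.png

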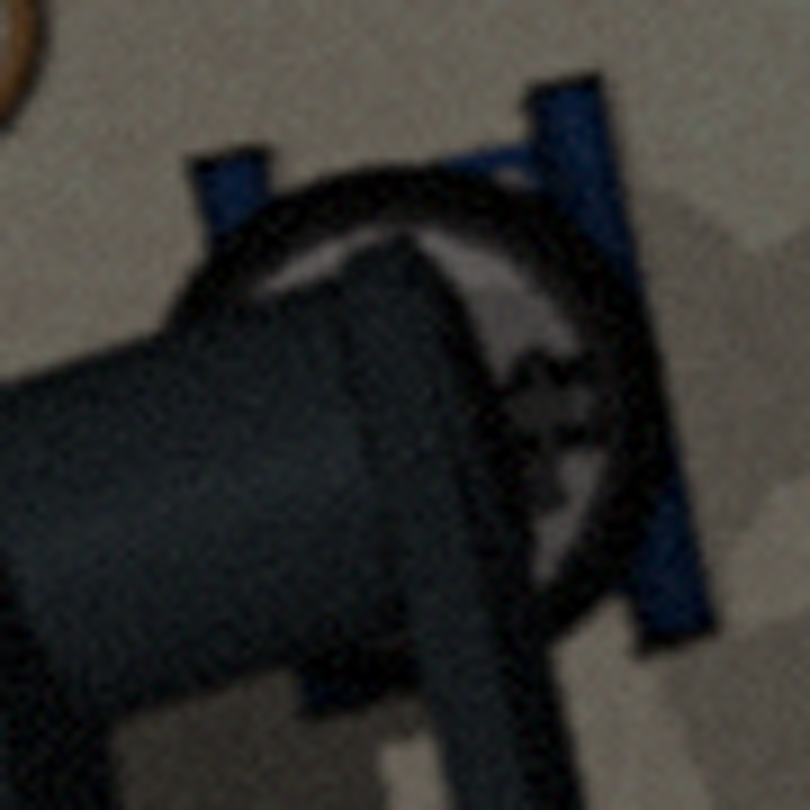

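View pics/s4.png

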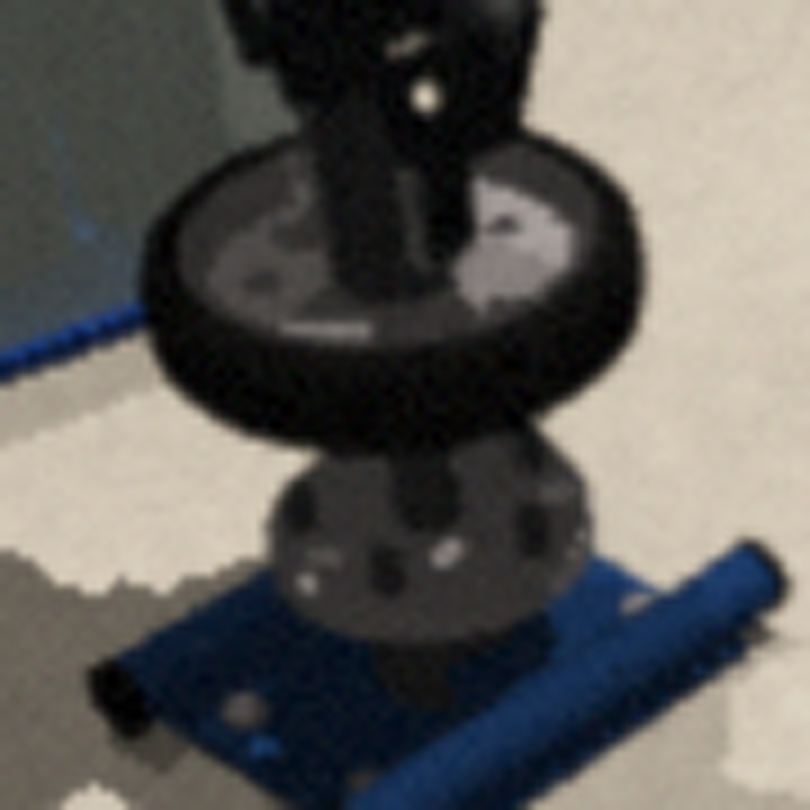

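The wheel is held over the hub. I'll overlay the expected wheel and hub models on both pictures to check alignment and phase.

```bash
cat > ov.py <<'E'
from h import *
def ringp(c,z,r,n=120,ph=0): 
    a=np.linspace(0,2*np.pi,n,endpoint=False)+ph;return np.c_[c[0]+r*np.cos(a),c[1]+r*np.sin(a),np.full(n,z)]
def ov(d,wc,wz,wph,hc,hph,name,cen,h=45,f=9,wheel=True,hub=True):
    u,v=cen;im=d["image"][v-h:v+h,u-h:u+h,::-1]
    im=cv2.convertScaleAbs(cv2.resize(im,None,fx=f,fy=f,interpolation=cv2.INTER_CUBIC),alpha=2.0)
    def dr(P,col):
        q=((proj(d,P)-(np.array(cen)-h)+.5)*f).astype(np.int32);cv2.polylines(im,[q[:,None]],True,col,1)
    if wheel:
        dr(ringp(wc,wz,.075),(0,255,255));dr(ringp(wc,wz+.036,.075),(0,255,255))
        dr(ringp(wc,wz+.072,.018),(255,255,0));dr(ringp(wc,wz+.02,.018),(255,255,0))
        for k in range(5):
            a=np.radians(wph+72*k);dr(ringp((wc[0]+.04*np.cos(a),wc[1]+.04*np.sin(a)),wz+.02,.0065,30),(0,255,0))
    if hub:
        dr(ringp(hc,.07,.052),(0,0,255));dr(ringp(hc,.1,.0065),(255,0,255));dr(ringp(hc,.07,.0105),(255,0,255))
        for k in range(5):
            a=np.radians(hph+72*k);c=(hc[0]+.04*np.cos(a),hc[1]+.04*np.sin(a))
            dr(ringp(c,.07,.005,30),(255,0,255));dr(ringp(c,.086,.003,30),(255,0,255))
    cv2.imwrite(name,im)
E
python3 - <<'E'
from ov import *
import pickle
T,S=pickle.load(open("s1.pkl","rb"))
T0,S0=pickle.load(open("s0.pkl","rb"))
p=get_state()["eef_pos"]
ov(T,p,p[2]-.031,4.9,(.441,.25),5,"pics/ot.png",(185,240),h=45,f=8)
ov(S,p,p[2]-.031,4.9,(.441,.25),5,"pics/os.png",(179,181),h=45,f=8)
ov(S0,p,0,0,(.441,.25),5,"pics/os0.png",(182,197),h=33,f=11,wheel=False)
ov(T0,p,0,0,(.441,.25),5,"pics/ot0.png",(188,240),h=33,f=11,wheel=False)
E
```

```text
(no output)
```

View pics/os.png

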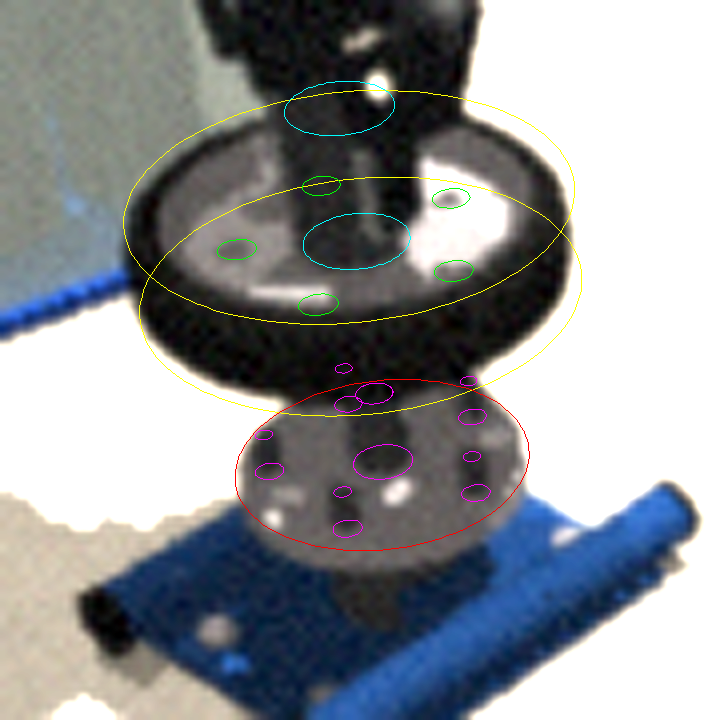

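View pics/ot.png

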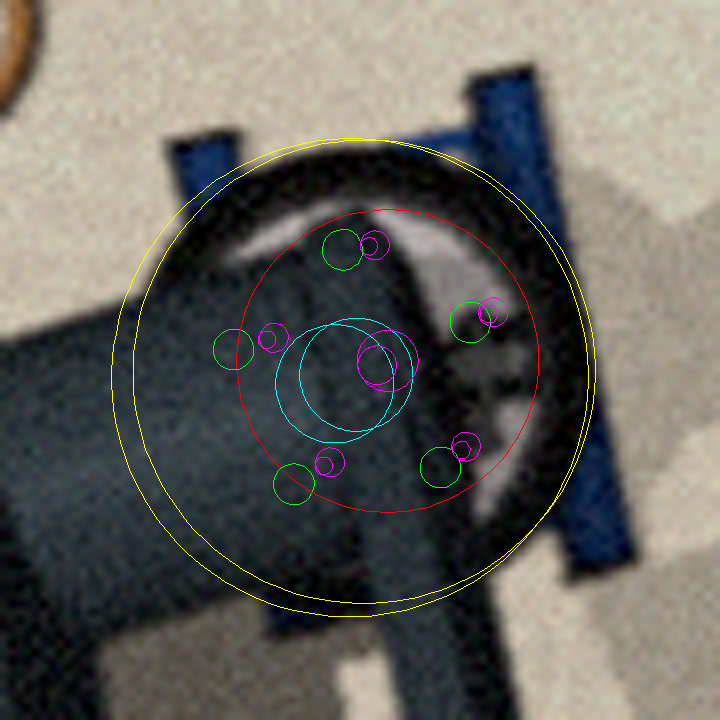

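View pics/os0.png

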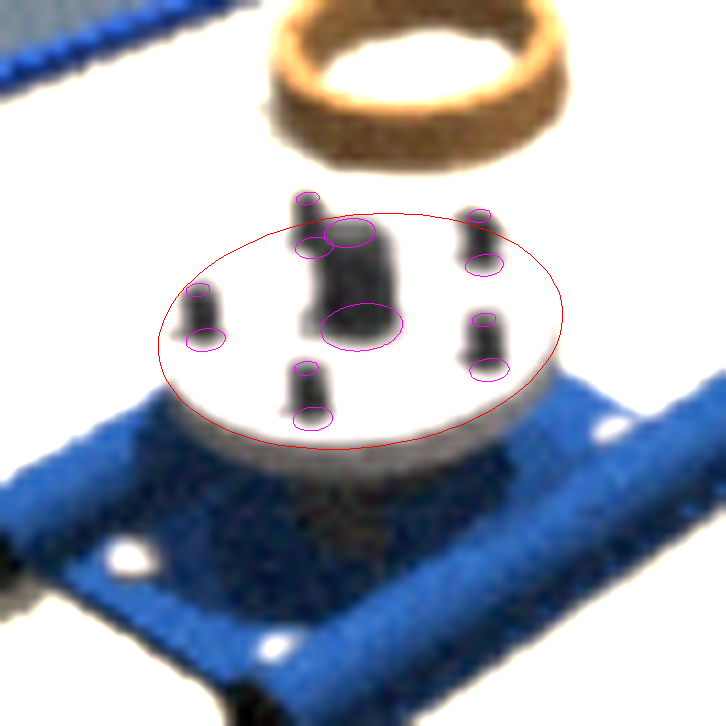

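View pics/ot0.png

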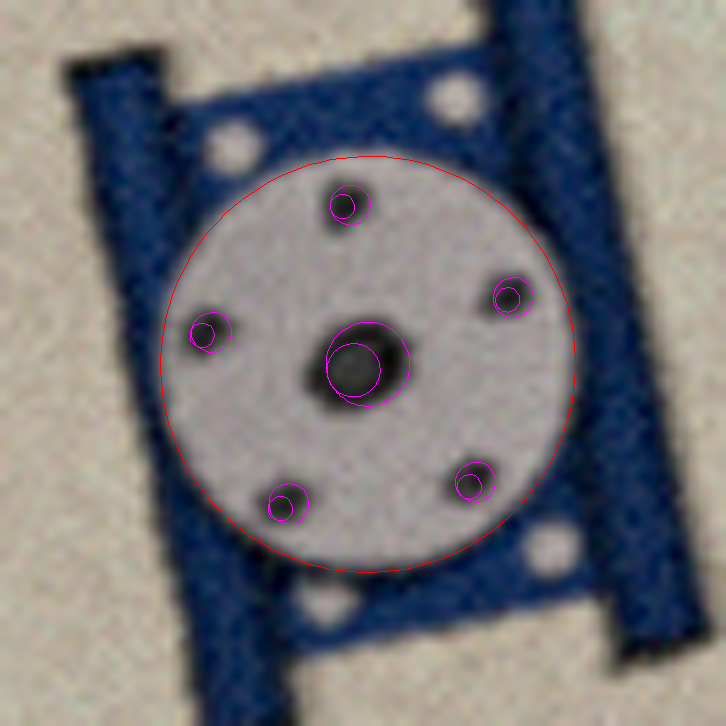

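The hub model and the wheel's holes match both views to within about half a pixel. Next is a gentle approach to the spigot tip, where contact is expected at TCP z≈0.121.

```bash
python3 -c "
from h import *
st();goal((.4416,.2498,.125),0)"
```

```text
t 6.67 p [441.2 249.  175. ] jaw 98.65 x [-3.e-04  1.e-04 -1.e+00] F [-0.7  0.3 -7.5] M [ 0.02 -0.04 -0.03] w 35.7 q [ 0.29  0.45  1.78  0.    0.91 -1.43]
rows: [ 0.    -0.003 -0.002] [1.251 0.018 0.012]
```

```bash
python3 -m handwheel '0 0 0 0.3 0.018 0.012 0;0 0 0 0.6 0.018 0.012 0;0 0 0 0.9 0.018 0.012 0;0 0 0 1.1 0.018 0.012 0;0 0 0 1.25 0.018 0.012 0;0 0 0 1.25 0.018 0.012 0;0 0 0 1.25 0.018 0.012 0;0 0 0 1.25 0.018 0.012 0' ; python3 -c "
from h import *
st();goal((.4416,.2498,.117),0)"
```

```text
time: 7.33
eef_pos: [0.4422, 0.2499, 0.1255]
tool_rot: [0.309, 1.57, 0.46]
wrist_force: [-0.7, -0.3, -6.5]
width: 0.036
t 7.33 p [442.2 249.9 125.5] jaw 98.64 x [ 1.e-03  5.e-04 -1.e+00] F [-0.7 -0.3 -6.5] M [-0.04 -0.02  0.04] w 36.0 q [ 0.29  0.53  1.82  0.    0.78 -1.43]
rows: [-0.     0.012 -0.004] [ 0.213 -0.    -0.015]
```

```bash
python3 -m handwheel '0 0.01 0 0.05 0 -0.015 0;0 0.01 0 0.1 0 -0.015 0;0 0.01 0 0.1 0 -0.015 0;0 0.01 0 0.1 0 -0.015 0'; python3 -c "
from h import *
st();goal((.4416,.2498,.119),0)"
python3 -m handwheel '0 0 0 0.03 0 0 0;0 0 0 0.06 0 0 0;0 0 0 0.06 0 0 0'; python3 -c "
from h import *
st();goal((.4416,.2498,.117),0)"
```

```text
time: 7.67
eef_pos: [0.4416, 0.2499, 0.1216]
tool_rot: [1.019, 1.57, 1.17]
wrist_force: [-0.6, -0.3, -7.5]
width: 0.0359
t 7.67 p [441.6 249.9 121.6] jaw 98.65 x [ 2.e-04  4.e-04 -1.e+00] F [-0.6 -0.3 -7.5] M [-0.   -0.05 -0.03] w 35.9 q [ 0.29  0.54  1.83  0.    0.77 -1.43]
rows: [-0.     0.002 -0.004] [ 0.065 -0.002  0.001]
time: 7.92
eef_pos: [0.4414, 0.2498, 0.119]
tool_rot: [2.186, 1.57, 2.337]
wrist_force: [-0.6, 0.4, -7.2]
width: 0.036
t 7.92 p [441.4 249.8 119. ] jaw 98.65 x [-2.e-04  2.e-04 -1.e+00] F [-0.6  0.4 -7.2] M [-0.01 -0.01 -0.03] w 36.0 q [ 0.29  0.55  1.83  0.    0.77 -1.43]
rows: [ 0.    -0.002 -0.003] [ 0.05  -0.001  0.005]
```

```bash
python3 -m handwheel '0 0 0 0.03 0 0 0;0 0 0 0.05 0 0 0;0 0 0 0.05 0 0 0'; python3 -c "
from h import *
st()"
python3 -m handwheel '0 0 0 0.03 0 0 0;0 0 0 0.05 0 0 0;0 0 0 0.05 0 0 0'; python3 -c "
from h import *
st()"
```

```text
time: 8.17
eef_pos: [0.4416, 0.25, 0.1169]
tool_rot: [1.012, 1.57, 1.163]
wrist_force: [0.0, 0.3, -6.8]
width: 0.0355
t 8.17 p [441.6 250.  116.9] jaw 98.65 x [ 2.e-04  5.e-04 -1.e+00] F [ 0.   0.3 -6.8] M [ 0.02 -0.04 -0.07] w 35.5 q [ 0.29  0.55  1.83  0.    0.76 -1.43]
time: 8.42
eef_pos: [0.4425, 0.2504, 0.1151]
tool_rot: [0.442, 1.568, 0.592]
wrist_force: [1.0, 0.7, -5.7]
width: 0.0358
t 8.42 p [442.5 250.4 115.1] jaw 98.63 x [ 0.0021  0.0014 -1.    ] F [ 1.   0.7 -5.7] M [ 0.22 -0.23 -0.01] w 35.8 q [ 0.29  0.55  1.83  0.    0.76 -1.43]
```

```bash
python3 -m handwheel '0 0 0 0 0.01 0.01 0;0 0 0 0.03 0.01 0.01 0;0 0 0 0.05 0.01 0.01 0;0 0 0 0.05 0.01 0.01 0'; python3 -c "
from h import *
st();goal(get_state()['eef_pos'])"
```

```text
time: 8.75
eef_pos: [0.4428, 0.2508, 0.1129]
tool_rot: [0.479, 1.568, 0.63]
wrist_force: [1.0, 0.7, -7.6]
width: 0.036
t 8.75 p [442.8 250.8 112.9] jaw 98.63 x [ 0.0019  0.0014 -1.    ] F [ 1.   0.7 -7.6] M [ 0.16 -0.17  0.02] w 36.0 q [ 0.3   0.56  1.83  0.    0.75 -1.43]
rows: [-0.     0.024 -0.013] [0. 0. 0.]
```

```bash
python3 -m handwheel '0 0.02 0 0 0.005 0.005 0;0 0.02 0 0.04 0.005 0.005 0;0 0.02 0 0.08 0.005 0.005 0;0 0.02 0 0.1 0.005 0.005 0;0 0.02 0 0.1 0.005 0.005 0'; python3 -c "
from h import *
st();goal(get_state()['eef_pos'])"
python3 -m handwheel '0 0 0 0.02 0 0 0;0 0 0 0.05 0 0 0;0 0 0 0.05 0 0 0'; python3 -c "
from h import *
st();goal(get_state()['eef_pos'])"
```

```text
time: 9.17
eef_pos: [0.4428, 0.251, 0.1086]
tool_rot: [1.648, 1.57, 1.799]
wrist_force: [0.9, 0.3, -6.5]
width: 0.0357
t 9.17 p [442.8 251.  108.6] jaw 98.63 x [-2.e-04  1.e-03 -1.e+00] F [ 0.9  0.3 -6.5] M [ 0.1  -0.1  -0.01] w 35.7 q [ 0.3   0.57  1.83  0.    0.74 -1.43]
rows: [ 0.    -0.001 -0.012] [0. 0. 0.]
time: 9.42
eef_pos: [0.4428, 0.251, 0.1064]
tool_rot: [1.69, 1.57, 1.84]
wrist_force: [0.3, 0.6, -7.2]
width: 0.0357
t 9.42 p [442.8 251.  106.4] jaw 98.63 x [-3.e-04  1.e-03 -1.e+00] F [ 0.3  0.6 -7.2] M [ 0.12 -0.13  0.04] w 35.7 q [ 0.3   0.57  1.83  0.    0.74 -1.43]
rows: [ 0.    -0.001 -0.012] [0. 0. 0.]
```

```bash
python3 -m handwheel '0 0 0 0.02 0 0 0;0 0 0 0.05 0 0 0;0 0 0 0.05 0 0 0'; python3 -c "
from h import *
st()"
python3 -m handwheel '0 0 0 0.02 0 0 0;0 0 0 0.05 0 0 0;0 0 0 0.05 0 0 0'; python3 -c "
from h import *
st()"
```

```text
time: 9.67
eef_pos: [0.4429, 0.251, 0.1042]
tool_rot: [1.685, 1.57, 1.836]
wrist_force: [0.8, 1.0, -7.3]
width: 0.0355
t 9.67 p [442.9 251.  104.2] jaw 98.62 x [-3.e-04  1.e-03 -1.e+00] F [ 0.8  1.  -7.3] M [ 0.08 -0.06  0.01] w 35.5 q [ 0.3   0.57  1.83  0.    0.73 -1.43]
time: 9.92
eef_pos: [0.4428, 0.251, 0.102]
tool_rot: [1.774, 1.57, 1.925]
wrist_force: [1.1, 0.0, -7.4]
width: 0.036
t 9.92 p [442.8 251.  102. ] jaw 98.62 x [-4.e-04  1.e-03 -1.e+00] F [ 1.1  0.  -7.4] M [ 0.06 -0.06 -0.02] w 36.0 q [ 0.3   0.58  1.84  0.    0.73 -1.43]
```

The disc is below the stud tips with no load, so the holes are on the studs. Continuing down.

```bash
python3 -m handwheel '0 0 0 0.03 0 0 0;0 0 0 0.06 0 0 0;0 0 0 0.09 0 0 0;0 0 0 0.12 0 0 0;0 0 0 0.12 0 0 0;0 0 0 0.12 0 0 0'; python3 -c "
from h import *
st()"
python3 -m handwheel '0 0 0 0.03 0 0 0;0 0 0 0.06 0 0 0;0 0 0 0.08 0 0 0;0 0 0 0.1 0 0 0;0 0 0 0.1 0 0 0;0 0 0 0.1 0 0 0'; python3 -c "
from h import *
st()"
```

```text
time: 10.42
eef_pos: [0.4429, 0.251, 0.0971]
tool_rot: [1.827, 1.57, 1.977]
wrist_force: [0.1, 0.4, -7.6]
width: 0.0357
t 10.42 p [442.9 251.   97.1] jaw 98.62 x [-4.e-04  1.e-03 -1.e+00] F [ 0.1  0.4 -7.6] M [ 0.12 -0.15  0.01] w 35.7 q [ 0.3   0.59  1.84  0.    0.72 -1.43]
time: 10.92
eef_pos: [0.4429, 0.251, 0.093]
tool_rot: [1.953, 1.57, 2.103]
wrist_force: [0.4, 0.5, -8.3]
width: 0.0357
t 10.92 p [442.9 251.   93. ] jaw 98.62 x [-6.e-04  1.e-03 -1.e+00] F [ 0.4  0.5 -8.3] M [ 0.06 -0.12  0.01] w 35.7 q [ 0.3   0.59  1.84  0.    0.71 -1.43]
```

```bash
python3 -m handwheel '0 0 0 0.02 0 0 0;0 0 0 0.035 0 0 0;0 0 0 0.035 0 0 0'; python3 -c "
from h import *
st()"
python3 -m handwheel '0 0 0 0.02 0 0 0;0 0 0 0.03 0 0 0;0 0 0 0.03 0 0 0'; python3 -c "
from h import *
st()"
```

```text
time: 11.17
eef_pos: [0.4429, 0.251, 0.0915]
tool_rot: [1.951, 1.57, 2.101]
wrist_force: [0.6, 1.0, -7.4]
width: 0.036
t 11.17 p [442.9 251.   91.5] jaw 98.62 x [-6.e-04  1.e-03 -1.e+00] F [ 0.6  1.  -7.4] M [ 0.06 -0.05 -0.03] w 36.0 q [ 0.3   0.6   1.84  0.    0.7  -1.43]
time: 11.42
eef_pos: [0.4429, 0.251, 0.091]
tool_rot: [1.634, 1.57, 1.785]
wrist_force: [-1.0, -0.6, 2.4]
width: 0.0359
t 11.42 p [442.9 251.   91. ] jaw 98.62 x [-2.0e-04  1.1e-03 -1.0e+00] F [-1.  -0.6  2.4] M [-0.04  0.14 -0.02] w 35.9 q [ 0.3   0.6   1.84  0.    0.7  -1.43]
```

The wheel is seated where predicted (TCP z 0.091) with a push of about 10 N. I'll take a look before letting go.

```bash
python3 - <<'E'
from ov import *
S=snapshot("side");st()
ov(S,(.4425,.2505),.06,4.9,(.441,.25),5,"pics/os5.png",(179,185),h=45,f=8,hub=False)
E
```

```text
t 11.47 p [442.9 251.   91. ] jaw 98.62 x [-1.0e-04  1.1e-03 -1.0e+00] F [-1.2 -1.3  3.2] M [-0.07  0.27  0.01] w 36.0 q [ 0.3   0.6   1.84  0.    0.7  -1.43]
```

View pics/os5.png

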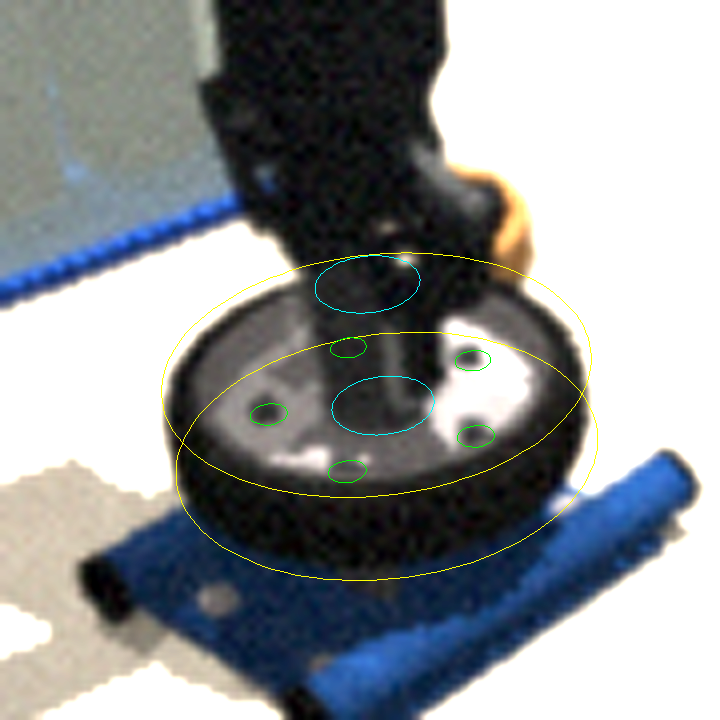

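The wheel sits at the home height with its holes on the predicted marks. Releasing now.

```bash
python3 -m handwheel '0 0 0 0 0 0 0.2;0 0 0 0 0 0 0.6;0 0 0 0 0 0 0.6;0 0 0 0 0 0 0.6;0 0 0 0 0 0 0.6;0 0 0 0 0 0 0.6'; python3 -c "
from h import *
st()"
```

```text
time: 11.97
eef_pos: [0.4431, 0.2511, 0.0911]
tool_rot: [1.168, 1.57, 1.318]
wrist_force: [0.4, 0.0, 0.5]
width: 0.0508
t 11.97 p [443.1 251.1  91.1] jaw 98.62 x [ 3.0e-04  1.2e-03 -1.0e+00] F [0.4 0.  0.5] M [0.03 0.   0.03] w 50.8 q [ 0.3   0.6   1.84  0.    0.7  -1.43]
```

```bash
python3 -m handwheel '0 0 0 -0.2 0 0 0.6;0 0 0 -0.6 0 0 0.6;0 0 0 -1.2 0 0 0.6;0 0 0 -2 0 0 0.6;0 0 0 -3 0 0 0.6;0 0 0 -4 0 0 0.6;0 0 0 -4 0 -1 0.6;0 0 0 -4 2 -2 0.6;0 0 0 -4 4 -2 0.6;0 0 0 -4 4 -2 0.6;0 0 0 -4 4 -2 0.6;0 0 0 -4 4 -2 0.6'; python3 - <<'E'
from ov import *
st();S=snapshot("side");T=snapshot("top")
ov(S,(.4425,.2505),.06,4.9,(.441,.25),5,"pics/os6.png",(179,185),h=45,f=8,hub=False)
ov(T,(.4425,.2505),.06,4.9,(.441,.25),5,"pics/ot6.png",(187,240),h=45,f=8,hub=False)
cv2.imwrite("pics/s6.png",S["image"][:,:,::-1]);cv2.imwrite("pics/t6.png",T["image"][:,:,::-1])
E
```

```text
time: 12.97
eef_pos: [0.3377, 0.4031, 0.2525]
tool_rot: [1.132, 1.564, 1.289]
wrist_force: [1.9, -0.9, 0.1]
width: 0.0513
t 12.97 p [337.7 403.1 252.5] jaw 98.97 x [ 0.0019  0.0065 -1.    ] F [ 1.9 -0.9  0.1] M [ 0.04 -0.04  0.04] w 51.3 q [ 0.66  0.37  1.66  0.    1.11 -1.07]
```

View pics/os6.png

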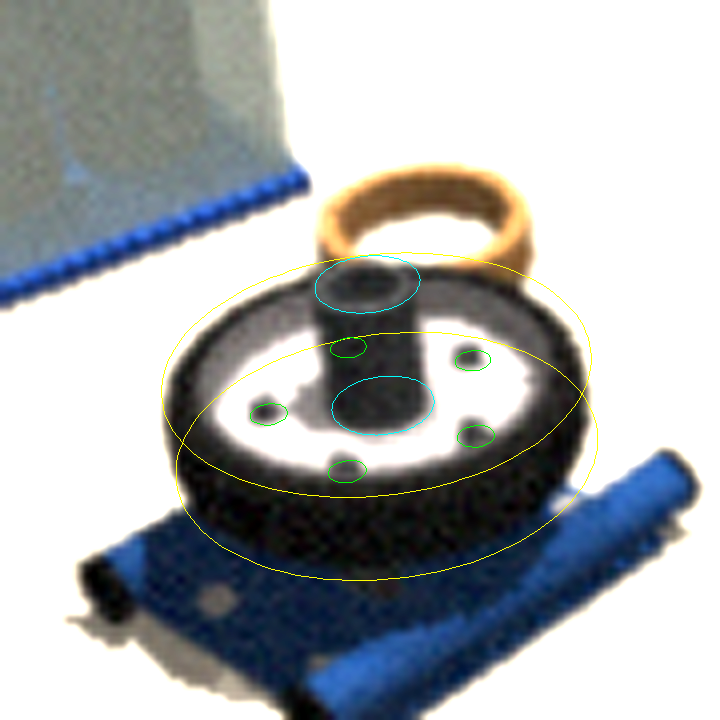

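View pics/t6.png

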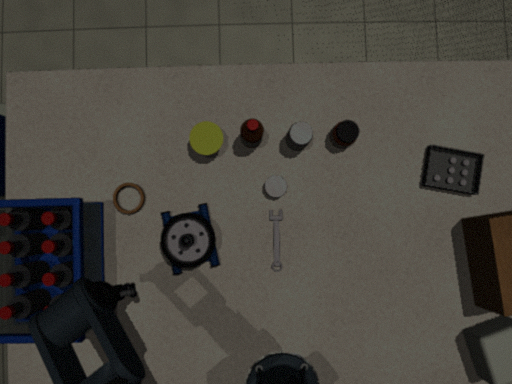

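View pics/ot6.png

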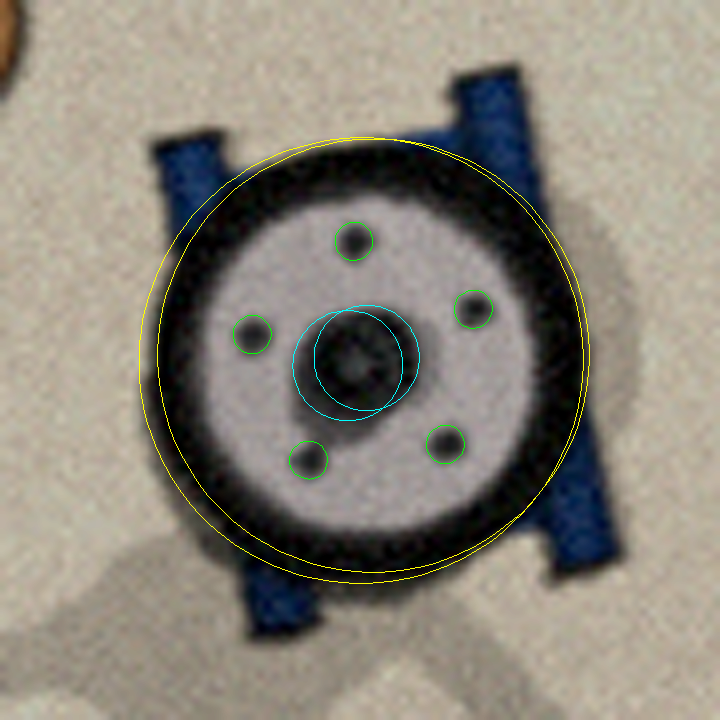

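View pics/s6.png

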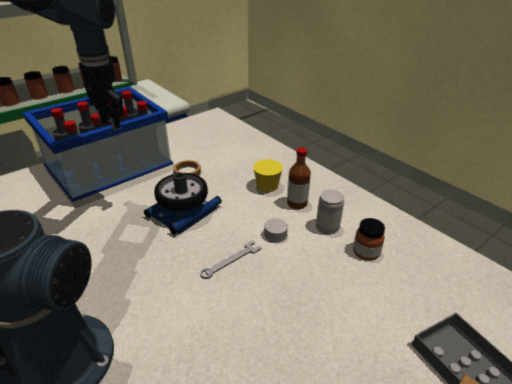

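The final pictures show the wheel flat at home height, with all five holes on the predicted marks. All seven bystanders are where they started. I'll let the arm settle clear of everything, then hand in.

```bash
python3 -m handwheel '0 0 0 -0.5 0 0 0.6;0 0 0 -0.5 0 0 0.6;0 0 0 -0.5 0 0 0.6;0 0 0 -0.5 0 0 0.6;0 0 0 -0.5 0 0 0.6;0 0 0 -0.5 0 0 0.6'; python3 - <<'E'
from h import *
import pickle
T0,S0=pickle.load(open("s0.pkl","rb"));st();S=snapshot("side")
d=cv2.absdiff(S["image"],S0["image"]).max(2)
for n,(u,v) in dict(tub=(267,176),sauce=(299,182),can=(330,212),jar=(369,239),tin=(276,230),spanner=(230,260),tape=(187,170)).items(): print(n,d[v-14:v+14,u-14:u+14].mean().round(1),d[v-14:v+14,u-14:u+14].max())
print(sign_off())
E
```

```text
time: 13.57
eef_pos: [0.339, 0.3972, 0.271]
tool_rot: [2.757, 1.57, 2.91]
wrist_force: [0.2, 0.1, 0.6]
width: 0.0509
t 13.57 p [339.  397.2 271. ] jaw 98.77 x [-4.e-04  1.e-04 -1.e+00] F [0.2 0.1 0.6] M [-0.08 -0.01 -0.05] w 50.9 q [ 0.65  0.34  1.64  0.    1.16 -1.07]
tub 3.3 11
sauce 3.5 14
can 3.3 9
jar 4.3 15
tin 2.8 10
spanner 2.7 10
tape 31.8 186
the job is handed in; nothing more can be done
None
```

The wheel is on the hub and fully home, and the job is handed in at about 13.6 s on the robot's clock.

- **How it went:** I found the wheel and hub in both cameras and measured a turn of about 34° to line the holes up with the studs. I gripped the barrel, carried the wheel over, and lowered it in steps of 2 mm or so near the spigot and studs, and up to 5 mm once the holes were on the studs.
- **Contact forces:** The bore touched the spigot's taper with about 1 N sideways, so I followed it by about 1 mm. The studs then entered the holes without any searching. The wheel seated where predicted, with a push of about 10 N, and I let go.
- **Last checks:** After release, both cameras show the wheel level at home height with all five holes on the predicted stud angle. The gripper was clear, with wrist force near zero.
- **Bystanders:** Six of the seven show only image noise compared with the first picture. The tape roll's patch did differ, which I put down to the mounted wheel now overlapping it in the side view. In the top view it looks to be in its original place, judged by eye and not measured.
- **Small disagreement:** The drawn tyre outline came out slightly larger than the real tyre in the pictures, probably because of rounded edges. The holes matched.

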